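Refit the lid of an air-filter housing

ROBOT

A 6-joint arm with a two-finger parallel gripper is mounted at the origin on a cart in front of the work surface, level with it; the furniture and walls round the work are solid. World frame = base frame: x ahead of the robot, y to its left, z up, the work surface at z = 0. Lengths are in m, angles in rad, forces in N, time in s.
With the tool pointing down it reaches from about 0.225 to 0.725 m from the base axis. Payload 3.1 kg.
Tool frame: the origin (TCP) lies between the finger pads; the fingertips stand 17 mm ahead of it and the grasp point (between the pads) lies 2 mm behind it; z points along the fingers, y is the line along which they close (so a half turn about z gives the same grasp; the last joint's range is limited). The gripper opens to 85 mm and grips with 20 to 120 N. Pads are 22 mm wide; open, the fingers measure 114 mm over their backs; the gripper's body (76 mm by 85 mm) begins 54 mm behind the grasp point. The pads swing forward as they close: fully open they stand 13 mm farther back than shut.
Start: joints at [1.143, 0.048, 0.099, 1.622, 0, 1.443], TCP at [0.155, 0.502, 0.248] pointing down, gripper open.
Joint ranges: [-2.91, 2.91], [-0.99, 1.94], [-1.21, 1.42], [-2.12, 2.29], [-1.49, 1.47], [-3.14, 3.14]. Speed limits (rad/s): [2.79, 2.79, 3.14, 3.14, 3.14, 3.14].

INTERFACE

Orientations are given as a 3x3 rotation matrix whose columns are the frame's x, y, z axes.
In Python, from plant import env gives the robot as it stands.
- The arm moves only by the shell command python3 -m handwheel 'ROWS' [OPENING]. ROWS is JSON, a list of rows, each a list of 6 numbers: the shift along the tool's x, y, z in cm, then the turn, a rotation vector about the tool's x, y, z in rad. A call has exactly 8 rows; each row is the pose to reach, as a shift and turn from the pose commanded when the call began, along the tool's axes at that moment; what a row does not reach only later rows make up. A row lasts 1/10 s, in which the tool goes at most 50 mm and 8.59 degrees, less where a joint would pass 70% of its speed; a pose out of reach is approached as far as the arm can. A call with a gripper value outside its range is refused whole. OPENING is the opening, from 0 (shut) to 1 (fully open), set as the call begins (- or left out, the last holds). The fingers move at their own pace and stop on an object; the grip force is fixed at half the most. Time passes only in rows, so rows that repeat a pose let the fingers close, or fill a call up. It gives the time, the measured TCP pose, the force and the opening at its end, in the units of the state.
- env.get_state(): the state, without advancing time (a new reading comes with each control period).
- env.read_camera(name): name is "side" or "top"; returns a dict with "pixels" (384x512x3 uint8, blue, green, red), "fx", "fy", "cx", "cy" (pixels), "cam_to_world" (4x4, takes a point from camera to world coordinates). Camera axes: x right, y down, z forward; pixel columns grow to the right and rows downward; lengths in m; the calibration is good to about 2 mm. A picture is of the moment at which its call begins. There is no depth.
- env.sign_off(): hands the job in, once; it reports no verdict.
The state is a dict: "t": time; "joint_positions": joint angles; "qd": joint speeds; "effort": joint torques, N m; "tool_pos": TCP position; "ee_rot": TCP orientation; "wrist_force": force on the tool from outside, world axes, zero at the start; "moment": the same for the moment, N m; "gripper_width": finger opening in m.
Only numpy, scipy, OpenCV 4.12 (cv2) and the standard library are available. Lean on these libraries where they do the work, as an engineer would, in place of code of your own. Each camera call takes 0.05 s, during which the arm holds its last target. There are 200 camera calls.

TASK

The lid of the blue filter housing is lying on the bench after a filter change: put it back on. Hold it tilted, hook its long lip under the steel ledge of the housing and press it in against the spring buffer there, then swing the other end down and let the spring slide the short tongue under the catch, so that the lid lies flat and fully home, and let go. Be gentle: feel for the stops rather than ramming the lid into them, and leave the tools and the can around it where they are.

Things in the scene. Friction and masses are not known exactly. Their poses are not given: they have to be found in the camera images.
- housing: Blue open-topped box with a paper filter inside, fixed to the bench, 215 x 116 mm, plus a 38 mm hose spigot standing 17 mm out of its +x end. Origin on the bench, z up; ledge end at x = -124 mm, catch end at x = +91 mm. Yaw within 0.35 rad of the robot's: the ledge end is the nearer one. Its steel bezel (ledge and catch in one piece, top 60 mm above the bench) is screwed on up to 3 mm off along x.
- seat (a point): Nominal home of the lid's origin: housing x = 0, y = 0, 45 mm above the bench; axes as the housing's. True home is shifted along x with the bezel, by up to 3 mm either way, which no reading tells. The lid bears on side seats (42 < |y| < 50.5 mm) and an end seat (x > 66 mm) at this height. Side walls at y = +-50.5 mm, 58 mm high, leave 2.5 mm play each side.
- ledge_edge (a point): Nominal (bezel centred) middle of the ledge's lower inner edge: housing x = -81.5, y = 0, 52 mm above the bench. The ledge is 8 mm thick and runs to -x; below it the bay is open for |y| < 42 mm (filter top at 26 mm). 9.5 mm farther to -x is the face of a rubber spring buffer on the bezel, 76 mm wide, 28 to 51 mm high; it yields 16 mm toward -x: 3.6 N at first touch plus 0.45 N per mm.
- catch_edge (a point): Nominal (bezel centred) middle of the catch's lower inner edge: housing x = 70, y = 0, 51 mm above the bench, a pocket for the tongue below it. The lid must be 8.5 mm or more toward -x of true home for its tongue to pass down by the catch, and stops on the ledge at 11.5 mm (less by 12 mm x sine of its tilt). Released, the buffer (10 N there, 5 N at home) slides it home.
- cover: The lid: grey plastic plate 140 x 96 x 12 mm, about 0.17 kg, loose, lying flat, handle up. Origin at the centre of the plate's underside; x along its length, z up. A steel lip (4 mm thick, 70 mm wide, level with the underside) stands 24 mm out of the -x edge; a like tongue, 50 mm wide, stands 8 mm out of the +x edge. Yaw within 0.5 rad of the robot's at the start.
- cover_lip (a point): Middle of the tip of the lid's long lip: lid x = -94, y = 0, z = 2 mm; axes as the lid's.
- cover_grip (a point): On the lid's handle, a black upright rib across its middle: 14 mm thick along the lid's x, 64 mm long along y, top 46 mm above the lid's underside (34 mm above the plate). This point is 36 mm above the underside; axes as the lid's. Gripped here across the 14 mm, fingertips that reach 19 mm farther clear the plate by 5 mm.
- can_blue: Blue and white spray can, 53 mm across, 207 mm tall, loose, standing left of the work; origin at the centre of its foot. Leave it.
- tape_measure: Yellow tape measure, 34 x 80 x 59 mm, loose, right of the work; origin at the centre of its underside. Leave it.
- screwdriver_red: Red-handled screwdriver, 223 mm long, 27 mm thick, loose, lying left of the work; origin under its middle. Leave it.
- pliers_red: Red pliers, 172 x 57 x 13 mm, loose, lying right of the work; origin under their middle. Leave them.

How it is judged:
On the way:
1. the lid's lip is under the ledge (its tip at least 4 mm past the ledge's edge and below its underside) while the lid is tilted at least 0.09 rad (x of cover_lip in the frame of ledge_edge below -0.004 m and z of cover_lip in the frame of ledge_edge between -0.03 and 0 m and y of cover_lip in the frame of ledge_edge between -0.02 and 0.02 m and angle between cover's own z axis and vertical above 0.09 rad), for 0.1 s.
At the end, for the whole second after the job is handed in: Lid home in the housing, lip under ledge, tongue under catch: its origin 4.5 mm behind to 6 mm ahead of the nominal seat along the housing x, within 3 mm in height and 5 mm along y, flat within 0.03 rad, in line within 0.08 rad, at rest and released (x of cover in the frame of seat between -0.0045 and 0.006 m and y of cover in the frame of seat between -0.005 and 0.005 m and z of cover in the frame of seat between -0.003 and 0.003 m and angle between the z axis of cover and the z axis of housing, either way round below 0.03 rad and angle between the x axis of cover and the x axis of housing, either way round below 0.08 rad and linear speed of cover below 0.02 m/s); the robot touches nothing.
It fails at once if the lid is forced against the housing (bezel and buffer included) with over 50 N (contact force between cover and housing above 50 N).
It fails at once if a bystander (can, tape measure, screwdriver or pliers) is moved more than 30 mm (distance of any of can_blue, tape_measure, screwdriver_red, pliers_red from where it was at the start of the episode above 0.03 m).
It also fails if it takes over 51 s, if anything falls off the work surface, if the arm or the gripper's body presses on something with over 40 N, if the wrist force passes 120 N, or if a joint passes its speed limit or range.

## Working session

There is one attempt and no reset: what is moved stays moved. The work goes in short steps, Python scripts to look and compute and a shell command to move; the robot and the scene stay as the last step left them, time stands still between calls to the robot, and variables do not carry over. Pictures are saved under pics/ and viewed, on a budget of 10 in all, crops included, one or two more only if the job needs it, and the job is handed in when it is done.

```bash
ls; mkdir -p pics
cat > h.py <<'E'
import numpy as np,cv2
from plant import env
np.set_printoptions(precision=4,suppress=True)
def shot(n,f=None):
    d=env.read_camera(n)
    if f: cv2.imwrite(f,d["pixels"])
    return d
def ray(d,u,v):
    T=np.array(d["cam_to_world"]);r=T[:3,:3]@[(u-d["cx"])/d["fx"],(v-d["cy"])/d["fy"],1]
    return T[:3,3],r/np.linalg.norm(r)
def onz(d,u,v,z):
    o,r=ray(d,u,v);return o+r*(z-o[2])/r[2]
def two(d1,p1,d2,p2):
    o1,r1=ray(d1,*p1);o2,r2=ray(d2,*p2)
    s=np.linalg.lstsq(np.c_[r1,-r2],o2-o1,rcond=None)[0]
    a,b=o1+s[0]*r1,o2+s[1]*r2
    return (a+b)/2,np.linalg.norm(a-b)
E
python3 - <<'E'
from h import *
import pickle
a=shot("top","pics/top1.png");b=shot("side","pics/side1.png")
pickle.dump((a,b),open("c1.pkl","wb"))
for d in(a,b):print(d["fx"],d["cx"],d["cy"],np.array(d["cam_to_world"]))
s=env.get_state();print(s)
E
```

```text
pics
475.5989558487366 252.22373413071665 198.88297745257265 [[-0.0294 -0.997   0.0711  0.3981]
 [-0.9996  0.0293 -0.0015  0.0204]
 [-0.0006 -0.0712 -0.9975  1.517 ]
 [ 0.      0.      0.      1.    ]]
348.97921571589677 258.490622066851 190.41922013632373 [[ 0.9986 -0.0251  0.0471  0.4592]
 [-0.0533 -0.5253  0.8492 -0.935 ]
 [ 0.0035 -0.8505 -0.5259  0.6272]
 [ 0.      0.      0.      1.    ]]
{'t': 0.1, 'joint_positions': array([1.1432, 0.0487, 0.0977, 1.622 , 0.    , 1.443 ]), 'qd': array([ 0.0004, -0.0004,  0.0036, -0.0016,  0.0009,  0.0013]), 'effort': array([  0.002 , -33.9852,  32.0936,   0.0158,  -0.0002,   0.    ]), 'tool_pos': array([0.1548, 0.5011, 0.2472]), 'ee_rot': array([[-0.9554,  0.2953, -0.0009],
       [ 0.2953,  0.9554, -0.002 ],
       [ 0.0003, -0.0022, -1.    ]]), 'wrist_force': array([-0.9024, -0.086 ,  0.1607]), 'moment': array([-0.0571,  0.0064,  0.04  ]), 'gripper_width': 0.08498378376174072}
```

View pics/top1.png

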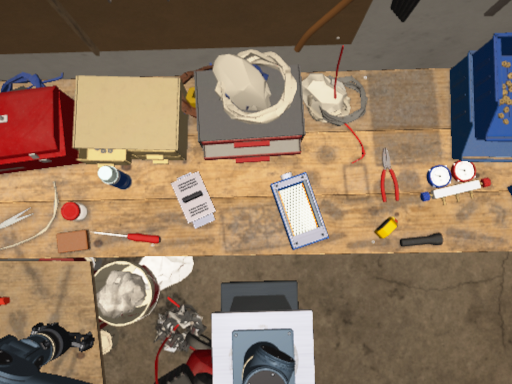

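View pics/side1.png

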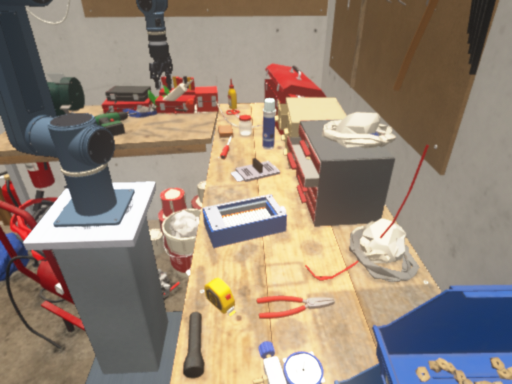

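The top view shows the lid at about (194,198) with its handle at (193,196), and the housing at about (300,210). In the side view they are at (256,170) and (245,218). I'll make one enlarged composite of both.

Run:
```python
from h import *
import pickle
a,b=pickle.load(open("c1.pkl","rb"))
def c(d,x,y,w,h):return cv2.resize(d["pixels"][y:y+h,x:x+w],(400,300),interpolation=cv2.INTER_CUBIC)
m=np.vstack([np.hstack([c(a,154,164,80,60),c(a,255,162,120,90)]),np.hstack([c(b,216,146,80,60),c(b,193,180,104,78)])])
cv2.imwrite("pics/comp1.png",m)
```

```text
(no output)
```

View pics/comp1.png

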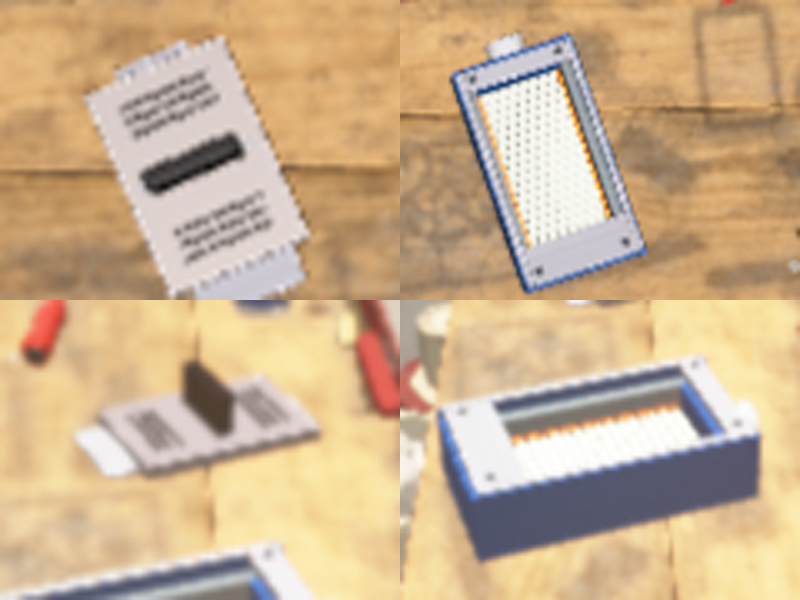

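The composite shows the lid's long lip toward the robot and its short tongue away. The handle is dark, at composite (193,162). All four top corners of the housing can be seen in both views, and the ledge plate is at the near end.

Run:
```python
from h import *
import pickle
a,b=pickle.load(open("c1.pkl","rb"))
T=[(647,250),(572,35),(452,72),(527,292)];S=[(478,497),(758,430),(700,358),(438,410)]
P=[]
for t,s in zip(T,S):
    pt=((t[0]-400)/(400/120)+255-.4,t[1]/(400/120)+162-.4);ps=((s[0]-400)/(400/104)+193-.4,(s[1]-300)/(400/104)+180-.4)
    p,e=two(a,pt,b,ps);q=onz(a,*pt,.059);P.append(q);print("tri",p,e,"onz",q, "side@z",onz(b,*ps,.059))
P=np.array(P);ax=(P[1]+P[2]-P[0]-P[3])[:2];print("len",np.linalg.norm(ax)/2,"wid",np.linalg.norm(P[0]-P[3]),np.linalg.norm(P[1]-P[2]),"yaw",np.arctan2(ax[1],ax[0]),"mid",P.mean(0))
u=ax/np.linalg.norm(ax);print("origin",P.mean(0)[:2]+u*.0165)
# lid
def mask(d,x,y,w,h,f):
    m=np.zeros(d["pixels"].shape[:2],np.uint8);m[y:y+h,x:x+w]=f(d["pixels"][y:y+h,x:x+w].astype(int))*255
    n,l,st,c=cv2.connectedComponentsWithStats(m);i=1+st[1:,4].argmax();return (l==i).astype(np.uint8),st[i],c[i]
hm=mask(a,178,185,30,22,lambda p:p.max(2)<110);print("handle top",hm[1],hm[2])
r=cv2.minAreaRect(np.argwhere(hm[0])[:,::-1].astype(np.float32));print(r)
box=cv2.boxPoints(r);H=np.array([onz(a,*k,.046) for k in box]);print(H,H.mean(0))
hs=mask(b,248,155,18,22,lambda p:p.max(2)<120);print("handle side",hs[1],hs[2]);print("tri",two(a,hm[2],b,hs[2]))
L=[(87,97),(222,37),(308,238),(170,298)]
Q=np.array([onz(a,x/5+154-.4,y/5+164-.4,.012) for x,y in L]);print(Q,Q.mean(0));ax=(Q[0]+Q[1]-Q[2]-Q[3])[:2];print("len",np.linalg.norm(ax)/2,np.linalg.norm(Q[0]-Q[1]),"yaw",np.arctan2(ax[1],ax[0]))
LS=[(97,410),(145,473),(320,435)]  # -x+y, -x-y, +x-y
for i,k in zip((3,2,1),LS):print("lid tri",two(a,(L[i][0]/5+153.6,L[i][1]/5+163.6),b,(k[0]/5+215.6,(k[1]-300)/5+145.6)))
```

```text
tri [ 0.3802 -0.212   0.0592] 0.0009750310335887974 onz [ 0.3798 -0.2121  0.059 ] side@z [ 0.3807 -0.2117  0.059 ]
tri [ 0.579  -0.1502  0.064 ] 0.0008848639896860474 onz [ 0.58   -0.1508  0.059 ] side@z [ 0.5796 -0.1433  0.059 ]
tri [ 0.5476 -0.0387  0.0559] 0.0032423737155622486 onz [ 0.5489 -0.0387  0.059 ] side@z [ 0.5455 -0.0438  0.059 ]
tri [ 0.3445 -0.1011  0.0554] 0.0002164961356199054 onz [ 0.3447 -0.1008  0.059 ] side@z [ 0.3451 -0.1064  0.059 ]
len 0.21145347787962013 wid 0.11670297844583136 0.11637344987186457 yaw 0.2960943265261655 mid [ 0.4634 -0.1256  0.059 ]
origin [ 0.4791 -0.1208]
handle top [182 191  21  12  99] [192.0202 196.3636]
((191.95875549316406, 196.4072265625), (4.772127151489258, 20.306926727294922), 66.03751373291016)
[[0.5112 0.2366 0.046 ]
 [0.5351 0.1785 0.046 ]
 [0.5214 0.1728 0.046 ]
 [0.4974 0.2309 0.046 ]] [0.5163 0.2047 0.046 ]
handle side [253 159  10  14  85] [257.0941 165.3294]
tri (array([0.5174, 0.2067, 0.0291]), np.float64(0.000756124773385069))
[[0.5637 0.2748 0.012 ]
 [0.5996 0.1881 0.012 ]
 [0.4699 0.1364 0.012 ]
 [0.4345 0.2245 0.012 ]] [0.5169 0.2059 0.012 ]
len 0.13916743146833196 0.09378975548327745 yaw 0.37511634324292886
lid tri (array([0.4348, 0.2245, 0.0122]), np.float64(0.0005955503746120532))
lid tri (array([0.4696, 0.1367, 0.0075]), np.float64(0.0008597313776710703))
lid tri (array([0.5998, 0.1888, 0.0063]), np.float64(0.0010920327138380182))
```

```bash
cat >> h.py <<'E'
from scipy.spatial.transform import Rotation as Ro
def tool(psi,tilt=0):
    "tool rotation: tool y along lid x (yaw psi), lid +x end raised by tilt"
    R=np.array([[0,1,0],[1,0,0],[0,0,-1.]]).T
    return Ro.from_euler('ZY',[psi,-tilt]).as_matrix()@R
def rel(p,R,s=None):
    s=s or env.get_state();A=np.array(s["ee_rot"])
    print("cm",A.T@(np.array(p)-s["tool_pos"])*100,"rv",Ro.from_matrix(A.T@R).as_rotvec())
HO=np.array([.4791,-.1208]);HY=.296
def lidtcp(dx,z,tilt,dy=0,psi=HY,yg=0.):
    "TCP pose so that lid origin is at housing (dx,dy,z), grip at lid z=.034"
    u=np.array([np.cos(HY),np.sin(HY)]);v=np.array([-u[1],u[0]])
    o=np.r_[HO+dx*u+dy*v,z];R=Ro.from_euler('ZY',[psi,-tilt]).as_matrix()
    return o+R@[0,yg,.034],tool(psi,tilt)
E
python3 -c "
from h import *
print(tool(.382));rel([.5167,.2055,.11],tool(.382))"
```

```text
[[-0.3728  0.9279  0.    ]
 [ 0.9279  0.3728  0.    ]
 [ 0.      0.     -1.    ]]
cm [-43.3069 -17.5231  13.7479] rv [-0.0021  0.0007  0.889 ]
```

```bash
python3 -m handwheel '[[-43.3,-17.5,13.7,0,0,0.889],[-43.3,-17.5,13.7,0,0,0.889],[-43.3,-17.5,13.7,0,0,0.889],[-43.3,-17.5,13.7,0,0,0.889],[-43.3,-17.5,13.7,0,0,0.889],[-43.3,-17.5,13.7,0,0,0.889],[-43.3,-17.5,13.7,0,0,0.889],[-43.3,-17.5,13.7,0,0,0.889]]' 1
python3 -c "
from h import *
rel([.5167,.2055,.034],tool(.382))"
```

```text
t: 0.9
tool_pos: [0.4535, 0.2574, 0.1347]
ee_rot: [[-0.373, 0.928, -0.001], [0.928, 0.373, 0.0], [0.0, -0.001, -1.0]]
wrist_force: [0.1, 0.8, 1.1]
gripper_width: 0.0856
cm [-7.1754  3.9367 10.064 ] rv [-0.0006 -0.0002 -0.0003]
```

```bash
python3 -m handwheel '[[-4,2,1,0,0,0],[-7.2,3.9,2,0,0,0],[-7.2,3.9,4,0,0,0],[-7.2,3.9,5,0,0,0],[-7.2,3.9,5,0,0,0],[-7.2,3.9,5,0,0,0],[-7.2,3.9,5,0,0,0],[-7.2,3.9,5,0,0,0]]'
python3 - <<'E'
from h import *
rel([.5167,.2055,.034],tool(.382))
a=shot("top");b=shot("side")
c=lambda d,x,y:cv2.resize(d["pixels"][y:y+75,x:x+50],(400,600),interpolation=cv2.INTER_CUBIC)
cv2.imwrite("pics/g1.png",np.hstack([c(a,169,160),c(b,232,125)]))
E
```

```text
t: 1.7
tool_pos: [0.516, 0.2076, 0.087]
ee_rot: [[-0.374, 0.927, 0.002], [0.927, 0.374, 0.001], [-0.0, 0.002, -1.0]]
wrist_force: [-0.4, 0.5, 1.2]
gripper_width: 0.0855
cm [-0.2216 -0.0216  5.3035] rv [0.0022 0.0003 0.0012]
```

View pics/g1.png

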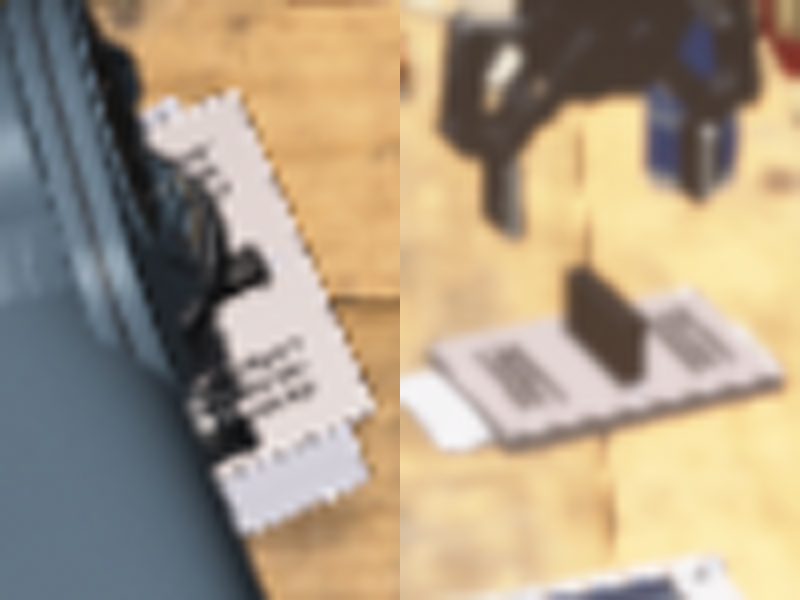

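In the side crop the fingers straddle the handle, with tips at about (510,235) and (700,200) and the handle between x = 565 and 650. I'll go down and grip.

```bash
python3 -m handwheel '[[-0.2,0,2,0,0,0],[-0.2,0,4,0,0,0],[-0.2,0,5,0,0,0],[-0.2,0,5.3,0,0,0],[-0.2,0,5.3,0,0,0],[-0.2,0,5.3,0,0,0],[-0.2,0,5.3,0,0,0],[-0.2,0,5.3,0,0,0]]'
python3 -m handwheel '[[0,0,0,0,0,0],[0,0,0,0,0,0],[0,0,0,0,0,0],[0,0,0,0,0,0],[0,0,0,0,0,0],[0,0,0,0,0,0],[0,0,0,0,0,0],[0,0,0,0,0,0]]' 0
python3 -c "
from h import *
print(env.get_state()['wrist_force'],env.get_state()['moment'])"
```

```text
t: 2.6
tool_pos: [0.5171, 0.2051, 0.0337]
ee_rot: [[-0.373, 0.928, 0.002], [0.928, 0.373, 0.0], [-0.0, 0.002, -1.0]]
wrist_force: [-0.3, 0.4, 0.5]
gripper_width: 0.0851
t: 3.4
tool_pos: [0.5166, 0.205, 0.0329]
ee_rot: [[-0.373, 0.928, 0.0], [0.928, 0.373, 0.0], [-0.0, 0.0, -1.0]]
wrist_force: [1.0, -0.2, 0.9]
gripper_width: 0.0133
[ 1.0485 -0.1666  0.9129] [ 0.0413 -0.0856 -0.026 ]
```

```bash
python3 -m handwheel '[[0,0,-2,0,0,0],[0,0,-5,0,0,0],[0,0,-9,0,0,0],[0,0,-11,0,0,0],[0,0,-12,0,0,0],[0,0,-12,0,0,0],[0,0,-12,0,0,0],[0,0,-12,0,0,0]]'
python3 -c "
from h import *
print(env.get_state()['wrist_force'],env.get_state()['moment'])
p,R=lidtcp(.018,.12,.2);print(p,R);rel(p,R)"
```

```text
t: 4.2
tool_pos: [0.515, 0.2046, 0.1502]
ee_rot: [[-0.373, 0.928, -0.004], [0.928, 0.373, -0.001], [0.001, -0.004, -1.0]]
wrist_force: [-0.1, 0.8, -1.1]
gripper_width: 0.0131
[-0.0676  0.7867 -1.108 ] [-0.0157  0.0189  0.0112]
[ 0.4899 -0.1175  0.1533] [[-0.2917  0.9374  0.19  ]
 [ 0.9565  0.2859  0.058 ]
 [-0.      0.1987 -0.9801]]
cm [-28.9518 -14.336   -0.2669] rv [-0.2043 -0.009   0.0856]
```

```bash
python3 -m handwheel '[[-3,-1.5,0,-0.02,0,0.01],[-7.5,-3.7,-0.1,-0.05,0,0.02],[-12,-6,-0.1,-0.08,0,0.03],[-16.5,-8.2,-0.2,-0.12,0,0.05],[-21,-10.4,-0.2,-0.15,-0.01,0.06],[-25,-12.4,-0.2,-0.18,-0.01,0.07],[-28,-13.9,-0.3,-0.2,-0.01,0.08],[-29,-14.3,-0.3,-0.204,-0.009,0.086]]'
python3 -m handwheel '[[0,0,0,0,0,0],[0,0,0,0,0,0],[0,0,0,0,0,0],[0,0,0,0,0,0],[0,0,0,0,0,0],[0,0,0,0,0,0],[0,0,0,0,0,0],[0,0,0,0,0,0]]'
python3 - <<'E'
from h import *
import pickle
p,R=lidtcp(.018,.12,.2);rel(p,R)
s=env.get_state();print(s['wrist_force'],s['moment'])
a=shot("top");b=shot("side");pickle.dump((a,b,s),open("c2.pkl","wb"))
c=lambda d,x,y:cv2.resize(d["pixels"][y:y+105,x:x+70],(400,600),interpolation=cv2.INTER_CUBIC)
cv2.imwrite("pics/h1.png",np.hstack([c(a,265,160),cv2.resize(b["pixels"][155:260,195:295],(571,600),interpolation=cv2.INTER_CUBIC)[:,:400]]))
E
```

```text
t: 5.0
tool_pos: [0.4899, -0.1204, 0.1539]
ee_rot: [[-0.286, 0.939, 0.192], [0.958, 0.28, 0.058], [0.001, 0.2, -0.98]]
wrist_force: [0.7, 1.1, -1.8]
gripper_width: 0.013
t: 5.8
tool_pos: [0.4918, -0.1173, 0.1558]
ee_rot: [[-0.292, 0.937, 0.194], [0.957, 0.286, 0.059], [-0.0, 0.203, -0.979]]
wrist_force: [-0.2, 0.3, -1.8]
gripper_width: 0.013
cm [ 0.0392 -0.2368  0.2013] rv [ 0.0042  0.0003 -0.    ]
[-0.1786  0.3159 -1.7691] [-0.0519  0.3073  0.0416]
```

View pics/h1.png

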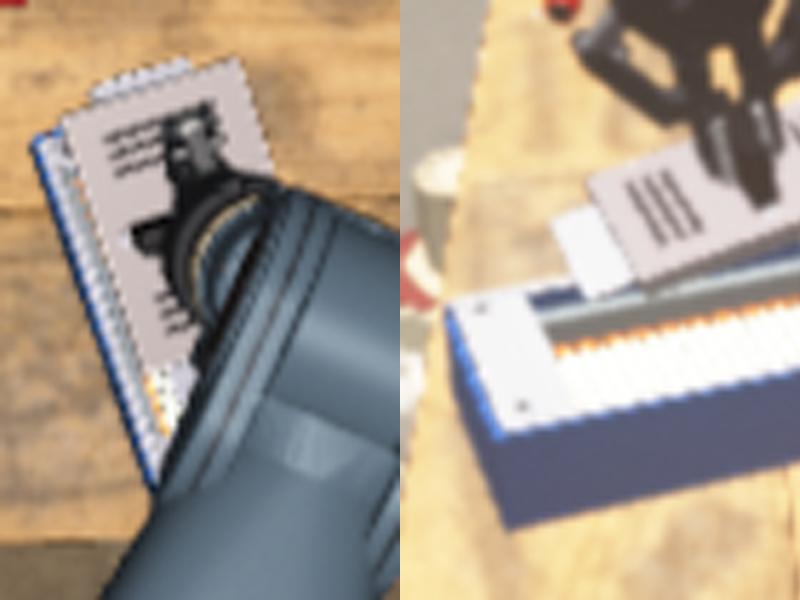

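The top crop shows the lid over the housing with its +x/+y corner at (62,115), +x/-y corner at (238,60) and tongue at (90,98) to (190,62). The side crop shows the lip tip corners at (550,222) and (590,300), and the plate end at (590,180) to (637,285). I'll check these against the kinematics.

Run:
```python
from h import *
import pickle
a,b,s=pickle.load(open("c2.pkl","rb"))
R=np.array(s["ee_rot"])@tool(0).T  # lid axes
o=s["tool_pos"]-R@[0,0,.0335]
print("lid yaw",np.arctan2(R[1,0],R[0,0]))
def lf(d,u,v,z):
    c,r=ray(d,u,v);c=R.T@(c-o);r=R.T@r;return (c+r*(z-c[2])/r[2])*1000
k=400/70
for n,x,y,z in[("+x+y plate 70,48",62,115,.012),("+x-y 70,-48",238,60,.012),("tongue 78,25",95,100,.004),("78,-25",190,60,.004),("+y edge",105,240,.012),("+y edge",145,358,.012)]:print(n,lf(a,x/k+264.6,y/k+159.6,z))
k=571/100
for n,x,y,z in[("lip -94,35",550,222,.004),("lip -94,-35",590,300,.004),("plate -70,48",590,180,.012),("-70,-48",637,285,.012)]:print(n,lf(b,(x-400)/k+194.6,y/k+154.6,z))
# housing edges with row-wise subpixel fits: +y outer top edge, top view of first picture & now
H=lambda d,x,y,k,ou,ov,z:(lambda q:(np.array([[np.cos(HY),np.sin(HY)],[-np.sin(HY),np.cos(HY)]])@(q[:2]-HO))*1000)(onz(d,x/k+ou-.4,y/k+ov-.4,z))
k=400/70
for x,y in[(32,150),(92,320),(150,487)]:print("housing +y edge(58)",H(a,x,y,k,265,160,.058))
k=571/100
for n,x,y in[("-124,58",445,305),("-124,-58",503,440)]:print("housing",n,H(b,x-400,y,k,195,155,.06))
a0=pickle.load(open("c1.pkl","rb"))[0]
p=a0["pixels"].astype(int);m=np.zeros(p.shape[:2],np.uint8);m[165:255,265:335]=((p[...,0]-p[...,2]>45)[165:255,265:335])*255
r=cv2.minAreaRect(np.argwhere(m)[:,::-1].astype(np.float32));q=np.array([onz(a0,*c,.058) for c in cv2.boxPoints(r)])
print("blue rect",q,q.mean(0));e=q[1]-q[0],q[2]-q[1];print([(np.linalg.norm(i),np.arctan2(i[1],i[0])) for i in e])
```

```text
lid yaw 0.2959752473848868
+x+y plate 70,48 [71.5564 47.1801 12.    ]
+x-y 70,-48 [ 69.5614 -46.4239  12.    ]
tongue 78,25 [72.5417 28.1637  4.    ]
78,-25 [ 76.4699 -24.2297   4.    ]
+y edge [ 3.7999 45.9779 12.    ]
+y edge [-60.9043  45.1173  12.    ]
lip -94,35 [-92.8832  35.7654   4.    ]
lip -94,-35 [-92.7957 -35.6862   4.    ]
plate -70,48 [-66.9286  46.369   12.    ]
-70,-48 [-71.7065 -48.4866  12.    ]
housing +y edge(58) [83.0619 60.7777]
housing +y edge(58) [-14.0209  59.7984]
housing +y edge(58) [-108.3895   59.3215]
housing -124,58 [-124.0125   52.3593]
housing -124,-58 [-122.2927  -62.7314]
blue rect [[ 0.5466 -0.0364  0.058 ]
 [ 0.582  -0.1484  0.058 ]
 [ 0.378  -0.2106  0.058 ]
 [ 0.3433 -0.0996  0.058 ]] [ 0.4625 -0.1238  0.058 ]
[(np.float64(0.11744614451143047), np.float64(-1.2642905389614492)), (np.float64(0.2133237428894347), np.float64(-2.8454491630738032))]
```

```bash
sed -i 's/HY=.296/HY=.299/' h.py; python3 -c "
from h import *
p,R=lidtcp(.017,.070,.2);rel(p,R)"
```

```text
cm [ 0.0568 -1.3427  5.0802] rv [ 0.0042  0.001  -0.0032]
```

```bash
python3 -m handwheel '[[0,-0.3,0.5,0,0,0],[0,-0.6,1.5,0,0,0],[0,-1,2.5,0,0,0],[0,-1.2,3.5,0,0,0],[0.05,-1.3,4.5,0.004,0,-0.003],[0.05,-1.34,5,0.004,0,-0.003],[0.05,-1.34,5.1,0.004,0,-0.003],[0.05,-1.34,5.1,0.004,0,-0.003]]'
python3 -c "
from h import *
s=env.get_state();print(s['wrist_force'],s['moment'])
p,R=lidtcp(.017,.0615,.2);rel(p,R)"
```

```text
t: 6.7
tool_pos: [0.489, -0.1177, 0.1029]
ee_rot: [[-0.294, 0.937, 0.19], [0.956, 0.289, 0.058], [-0.001, 0.199, -0.98]]
wrist_force: [-0.1, 0.2, -1.0]
gripper_width: 0.0135
[-0.0706  0.193  -1.0076] [-0.0766  0.2478  0.0041]
cm [-0.0017 -0.1756  0.7899] rv [ 0.0001  0.0007 -0.0001]
```

```bash
python3 -m handwheel '[[0,0,0.1,0,0,0],[0,-0.05,0.25,0,0,0],[0,-0.1,0.4,0,0,0],[0,-0.15,0.6,0,0,0],[0,-0.18,0.75,0,0,0],[0,-0.18,0.79,0,0,0],[0,-0.18,0.79,0,0,0],[0,-0.18,0.79,0,0,0]]'
python3 - <<'E'
from h import *
s=env.get_state();print(s['wrist_force'],s['moment'])
for dx in(.017,.003):
  p,R=lidtcp(dx,.0615,.2);rel(p,R)
a=shot("top");b=shot("side")
c=lambda d,x,y:cv2.resize(d["pixels"][y:y+75,x:x+100],(600,450),interpolation=cv2.INTER_CUBIC)[:,:400]
cv2.imwrite("pics/i1.png",np.hstack([c(a,265,170),c(b,195,175)]))
E
```

```text
t: 7.5
tool_pos: [0.4888, -0.1179, 0.095]
ee_rot: [[-0.294, 0.937, 0.19], [0.956, 0.288, 0.058], [-0.001, 0.199, -0.98]]
wrist_force: [-0.2, 1.0, -2.2]
gripper_width: 0.0131
[-0.1942  1.0315 -2.1837] [-0.1344  0.2167 -0.0031]
cm [0.0067 0.0094 0.0187] rv [ 0.0002  0.0009 -0.0002]
cm [ 0.0062 -1.3626 -0.2597] rv [ 0.0002  0.0009 -0.0002]
```

View pics/i1.png

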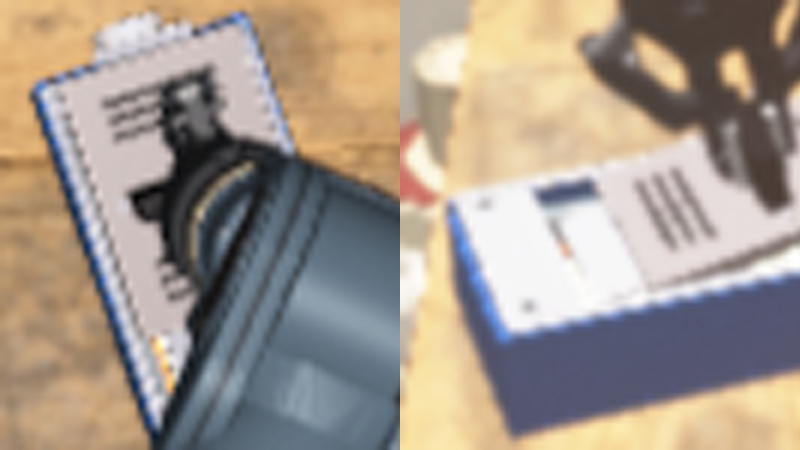

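The side crop shows the lid inside the walls and square to them, its lip tip just short of the ledge edge at about (540,190) to (600,300). The top crop shows even margins on both sides. I'll slide it in under the ledge.

```bash
python3 -m handwheel '[[0,-0.2,0,0,0,0],[0,-0.4,-0.02,0,0,0],[0,-0.65,-0.07,0,0,0],[0,-0.9,-0.12,0,0,0],[0,-1.1,-0.16,0,0,0],[0,-1.3,-0.2,0,0,0],[0,-1.35,-0.2,0,0,0],[0,-1.35,-0.2,0,0,0]]'
python3 -c "
from h import *
s=env.get_state();print(s['wrist_force'],s['moment'])
for dx in(.003,-.003):
  p,R=lidtcp(dx,.0608,.2);rel(p,R)"
```

```text
t: 8.4
tool_pos: [0.4757, -0.1219, 0.0942]
ee_rot: [[-0.294, 0.937, 0.19], [0.956, 0.288, 0.058], [-0.001, 0.199, -0.98]]
wrist_force: [0.9, -0.7, -1.6]
gripper_width: 0.0131
[ 0.9412 -0.6978 -1.6277] [-0.0683  0.2853 -0.0203]
cm [ 0.0048 -0.0172  0.0086] rv [ 0.0002  0.0009 -0.0003]
cm [ 0.0045 -0.6052 -0.1107] rv [ 0.0002  0.0009 -0.0003]
```

```bash
python3 -m handwheel '[[0,-0.1,-0.02,0,0,0],[0,-0.2,-0.04,0,0,0],[0,-0.3,-0.05,0,0,0],[0,-0.4,-0.07,0,0,0],[0,-0.5,-0.09,0,0,0],[0,-0.6,-0.11,0,0,0],[0,-0.6,-0.11,0,0,0],[0,-0.6,-0.11,0,0,0]]'
python3 -c "
from h import *
s=env.get_state();print(s['wrist_force'],s['moment'])
for dx in(-.003,-.006):
  p,R=lidtcp(dx,.0608,.2);rel(p,R)"
```

```text
t: 9.2
tool_pos: [0.4706, -0.1235, 0.0945]
ee_rot: [[-0.295, 0.936, 0.192], [0.956, 0.289, 0.058], [-0.001, 0.201, -0.98]]
wrist_force: [3.1, 1.6, -2.1]
gripper_width: 0.0133
[ 3.0925  1.5539 -2.0779] [ 0.3382 -0.7064 -0.0121]
cm [ 0.0082 -0.0921  0.0224] rv [0.002  0.0009 0.0002]
cm [ 0.0082 -0.386  -0.0377] rv [0.002  0.0009 0.0002]
```

```bash
python3 -m handwheel '[[0,-0.1,-0.01,0,0,0],[0,-0.2,-0.03,0,0,0],[0,-0.3,-0.05,0,0,0],[0,-0.4,-0.07,0,0,0],[0,-0.5,-0.09,0,0,0],[0,-0.5,-0.09,0,0,0],[0,-0.5,-0.09,0,0,0],[0,-0.5,-0.09,0,0,0]]'
python3 -c "
from h import *
s=env.get_state();print(s['wrist_force'],s['moment'])
for dx in(-.008,-.011):
  p,R=lidtcp(dx,.0608,.2);rel(p,R)"
```

```text
t: 10.0
tool_pos: [0.4661, -0.1249, 0.0946]
ee_rot: [[-0.295, 0.936, 0.193], [0.956, 0.289, 0.059], [-0.001, 0.202, -0.979]]
wrist_force: [5.3, 2.4, -2.2]
gripper_width: 0.0133
[ 5.3294  2.3825 -2.2353] [ 0.5685 -1.1704 -0.0719]
cm [ 0.0133 -0.118   0.0289] rv [0.003  0.0009 0.0003]
cm [ 0.0133 -0.4118 -0.0316] rv [0.003  0.0009 0.0003]
```

```bash
python3 -m handwheel '[[0,-0.08,-0.01,0,0,0],[0,-0.16,-0.03,0,0,0],[0,-0.24,-0.05,0,0,0],[0,-0.32,-0.06,0,0,0],[0,-0.4,-0.07,0,0,0],[0,-0.4,-0.07,0,0,0],[0,-0.4,-0.07,0,0,0],[0,-0.4,-0.07,0,0,0]]'
python3 -c "
from h import *
s=env.get_state();print(s['wrist_force'],s['moment'])
for dx in(-.008,-.011):
  p,R=lidtcp(dx,.0608,.2);rel(p,R)"
```

```text
t: 10.8
tool_pos: [0.4629, -0.1259, 0.0949]
ee_rot: [[-0.295, 0.935, 0.195], [0.956, 0.289, 0.059], [-0.001, 0.203, -0.979]]
wrist_force: [7.0, 4.0, -3.3]
gripper_width: 0.0131
[ 6.9679  3.9893 -3.2631] [ 0.6723 -1.4844 -0.0344]
cm [0.0139 0.2035 0.1225] rv [0.0048 0.0008 0.0006]
cm [ 0.014  -0.0902  0.0615] rv [0.0048 0.0008 0.0006]
```

```bash
python3 -c "
from h import *
R=tool(HY,.2);c=np.array([.4757,-.1219,.0942])+R@[0,-.015,-.0027]
print(lidtcp(-.012,.0608,.2)[0],c)
s=dict(tool_pos=c,ee_rot=R)
for dx,z,t in((-.0125,.057,.15),(-.0128,.0533,.1),(-.0145,.0533,.1)):
  p,Q=lidtcp(dx,z,t);rel(p,Q,s)"
```

```text
[ 0.4612 -0.1263  0.0941] [ 0.4611 -0.1264  0.0939]
cm [0.005  0.056  0.3427] rv [ 0.05 -0.   -0.  ]
cm [0.005  0.1226 0.7121] rv [ 0.1 -0.  -0. ]
cm [ 0.005  -0.044   0.6784] rv [ 0.1 -0.  -0. ]
```

```bash
python3 -m handwheel '[[0,0.02,0.11,0.017,0,0],[0,0.04,0.22,0.033,0,0],[0,0.06,0.34,0.05,0,0],[0,0.08,0.46,0.067,0,0],[0,0.1,0.58,0.083,0,0],[0,0.12,0.71,0.1,0,0],[0,0.12,0.71,0.1,0,0],[0,0.12,0.71,0.1,0,0]]'
python3 -c "
from h import *
s=env.get_state();print(s['wrist_force'],s['moment'])
p,R=lidtcp(-.0128,.0533,.1);rel(p,R)"
```

```text
t: 11.6
tool_pos: [0.4655, -0.125, 0.0868]
ee_rot: [[-0.295, 0.95, 0.1], [0.955, 0.294, 0.031], [-0.0, 0.104, -0.995]]
wrist_force: [6.9, 1.8, -7.6]
gripper_width: 0.0133
[ 6.8887  1.824  -7.6493] [ 0.6117 -2.1511 -0.0079]
cm [ 0.0021 -0.1878 -0.0535] rv [0.0045 0.0001 0.0006]
```

```bash
python3 -m handwheel '[[0,-0.05,0,0,0,0],[0,-0.1,-0.01,0,0,0],[0,-0.15,-0.02,0,0,0],[0,-0.2,-0.02,0,0,0],[0,-0.2,-0.02,0,0,0],[0,-0.2,-0.02,0,0,0],[0,-0.2,-0.02,0,0,0],[0,-0.2,-0.02,0,0,0]]'
python3 -c "
from h import *
s=env.get_state();print(s['wrist_force'],s['moment'])
p,R=lidtcp(-.0148,.0533,.1);rel(p,R)"
```

```text
t: 12.4
tool_pos: [0.4638, -0.1256, 0.087]
ee_rot: [[-0.295, 0.95, 0.101], [0.955, 0.293, 0.031], [-0.0, 0.105, -0.994]]
wrist_force: [9.9, 2.9, -7.1]
gripper_width: 0.0133
[ 9.9259  2.8548 -7.1093] [ 0.7434 -2.3221 -0.0021]
cm [ 0.0042 -0.2119 -0.0394] rv [0.0055 0.0001 0.0005]
```

```bash
python3 -c "
from h import *
p,R=lidtcp(-.0148,.0533,.1);s=dict(tool_pos=p,ee_rot=R)
for dx,z,t in((-.015,.0491,.04),(-.015,.0463,.0),(-.015,.0453,-.005)):
  p,Q=lidtcp(dx,z,t);rel(p,Q,s)"
```

```text
cm [-0.     0.142  0.422] rv [ 0.06 -0.   -0.  ]
cm [-0.      0.2497  0.7115] rv [ 0.1  0.  -0. ]
cm [-0.      0.2566  0.8127] rv [ 0.105 -0.    -0.   ]
```

```bash
python3 -m handwheel '[[0,0.03,0.08,0.012,0,0],[0,0.055,0.16,0.024,0,0],[0,0.085,0.25,0.036,0,0],[0,0.11,0.34,0.048,0,0],[0,0.14,0.42,0.06,0,0],[0,0.14,0.42,0.06,0,0],[0,0.14,0.42,0.06,0,0],[0,0.14,0.42,0.06,0,0]]'
python3 -c "
from h import *
s=env.get_state();print(s['wrist_force'],s['moment'])
p,R=lidtcp(-.015,.0491,.04);rel(p,R)"
```

```text
t: 13.2
tool_pos: [0.4658, -0.125, 0.0827]
ee_rot: [[-0.295, 0.954, 0.044], [0.955, 0.295, 0.014], [-0.0, 0.046, -0.999]]
wrist_force: [9.6, 2.5, -8.7]
gripper_width: 0.0133
[ 9.5831  2.4503 -8.6906] [ 0.7314 -2.5455 -0.0305]
cm [ 0.0053 -0.2376 -0.047 ] rv [0.006  0.     0.0005]
```

```bash
python3 -m handwheel '[[0,0.03,0.06,0.009,0,0],[0,0.06,0.12,0.018,0,0],[0,0.085,0.18,0.028,0,0],[0,0.11,0.24,0.037,0,0],[0,0.14,0.3,0.046,0,0],[0,0.14,0.34,0.046,0,0],[0,0.14,0.34,0.046,0,0],[0,0.14,0.34,0.046,0,0]]'
python3 -c "
from h import *
s=env.get_state();print(s['wrist_force'],s['moment'])
p,R=lidtcp(-.015,.0458,-.006);rel(p,R)"
```

```text
t: 14.0
tool_pos: [0.4675, -0.1245, 0.0797]
ee_rot: [[-0.295, 0.956, 0.001], [0.956, 0.295, -0.0], [-0.0, 0.001, -1.0]]
wrist_force: [8.1, 3.4, -7.2]
gripper_width: 0.0135
[ 8.127   3.355  -7.1608] [ 0.8819 -2.4525 -0.0225]
cm [ 0.0156 -0.2638 -0.0145] rv [0.0066 0.0003 0.0003]
```

```bash
python3 -m handwheel '[[0,0,0.03,0,0,0],[0,0,0.06,0,0,0],[0,0,0.09,0,0,0],[0,0,0.12,0,0,0],[0,0,0.12,0,0,0],[0,0,0.12,0,0,0],[0,0,0.12,0,0,0],[0,0,0.12,0,0,0]]'
python3 -c "
from h import *
s=env.get_state();print(s['tool_pos'],s['wrist_force'],s['moment'])
"
```

```text
t: 14.8
tool_pos: [0.4677, -0.1245, 0.0793]
ee_rot: [[-0.295, 0.956, 0.001], [0.956, 0.295, -0.0], [-0.001, 0.001, -1.0]]
wrist_force: [8.8, 3.7, -3.7]
gripper_width: 0.0134
[ 0.4677 -0.1245  0.0793] [ 8.8398  3.6798 -3.7378] [ 0.9668 -2.0444 -0.0464]
```

```bash
python3 -m handwheel '[[0,0.1,0,0,0,0],[0,0.25,0,0,0,0],[0,0.4,0,0,0,0],[0,0.55,0,0,0,0],[0,0.7,0,0,0,0],[0,0.8,0,0,0,0],[0,0.8,0,0,0,0],[0,0.8,0,0,0,0]]'
python3 -c "
from h import *
s=env.get_state();print(s['tool_pos'],s['wrist_force'],s['moment'])
p,R=lidtcp(-.007,.0458,-.006);rel(p,R)
"
```

```text
t: 15.6
tool_pos: [0.4739, -0.1226, 0.0788]
ee_rot: [[-0.295, 0.956, -0.002], [0.956, 0.295, -0.001], [-0.001, -0.003, -1.0]]
wrist_force: [5.6, 2.7, -3.0]
gripper_width: 0.013
[ 0.4739 -0.1226  0.0788] [ 5.62    2.6638 -2.9871] [ 0.686  -1.4376  0.    ]
cm [ 0.0142 -0.132  -0.1019] rv [0.0034 0.0007 0.0001]
```

```bash
python3 -m handwheel '[[0,0.05,0,0,0,0],[0,0.1,0,0,0,0],[0,0.15,0,0,0,0],[0,0.2,0,0,0,0],[0,0.25,0,0,0,0],[0,0.3,0,0,0,0],[0,0.3,0,0,0,0],[0,0.3,0,0,0,0]]'
python3 -m handwheel '[[0,0.05,0,0,0,0],[0,0.1,0,0,0,0],[0,0.15,0,0,0,0],[0,0.2,0,0,0,0],[0,0.2,0,0,0,0],[0,0.2,0,0,0,0],[0,0.2,0,0,0,0],[0,0.2,0,0,0,0]]'
python3 -c "
from h import *
s=env.get_state();print(s['tool_pos'],s['wrist_force'],s['moment'])
p,R=lidtcp(-.002,.0458,-.006);rel(p,R)
"
```

```text
t: 16.4
tool_pos: [0.4762, -0.1218, 0.0786]
ee_rot: [[-0.294, 0.956, -0.004], [0.956, 0.294, -0.002], [-0.001, -0.004, -1.0]]
wrist_force: [4.6, 2.5, -3.0]
gripper_width: 0.0132
t: 17.2
tool_pos: [0.4765, -0.1217, 0.0784]
ee_rot: [[-0.294, 0.956, -0.007], [0.956, 0.294, -0.003], [-0.001, -0.008, -1.0]]
wrist_force: [-2.8, -0.2, 0.5]
gripper_width: 0.013
[ 0.4765 -0.1217  0.0784] [-2.8339 -0.2484  0.5006] [0.03   0.1202 0.1136]
cm [ 0.008   0.0919 -0.1388] rv [-0.0018  0.0009 -0.0007]
```

```bash
python3 -m handwheel '[[0,0,0,0,0,0],[0,0,0,0,0,0],[0,0,0,0,0,0],[0,0,0,0,0,0],[0,0,0,0,0,0],[0,0,0,0,0,0],[0,0,0,0,0,0],[0,0,0,0,0,0]]' 0.6
python3 -m handwheel '[[0,0,-1,0,0,0],[0,0,-3,0,0,0],[0,0,-6,0,0,0],[0,0,-10,0,0,0],[0,0,-13,0,0,0],[0,0,-15,0,0,0],[0,0,-15,0,0,0],[0,0,-15,0,0,0]]'
python3 -m handwheel '[[-3,0,0,0,0,0],[-7,0,0,0,0,0],[-11,0,0,0,0,0],[-15,0,0,0,0,0],[-18,0,0,0,0,0],[-20,0,0,0,0,0],[-20,0,0,0,0,0],[-20,0,0,0,0,0]]'
python3 - <<'E'
from h import *
import pickle
a=shot("top");b=shot("side");pickle.dump((a,b),open("c3.pkl","wb"))
c=lambda d,x,y:cv2.resize(d["pixels"][y:y+90,x:x+120],(800,600),interpolation=cv2.INTER_CUBIC)
cv2.imwrite("pics/e1.png",cv2.resize(np.vstack([c(a,255,162),c(b,185,170)]),(400,600),interpolation=cv2.INTER_AREA))
E
```

```text
t: 18.0
tool_pos: [0.4774, -0.1214, 0.0785]
ee_rot: [[-0.294, 0.956, -0.005], [0.956, 0.294, -0.002], [-0.001, -0.006, -1.0]]
wrist_force: [0.2, 0.3, 0.0]
gripper_width: 0.0516
t: 18.8
tool_pos: [0.4785, -0.1212, 0.2292]
ee_rot: [[-0.294, 0.956, -0.004], [0.956, 0.294, -0.003], [-0.002, -0.005, -1.0]]
wrist_force: [-1.0, 0.7, -0.6]
gripper_width: 0.051
t: 19.6
tool_pos: [0.5362, -0.3116, 0.2266]
ee_rot: [[-0.294, 0.956, -0.008], [0.956, 0.294, 0.0], [0.003, -0.008, -1.0]]
wrist_force: [-0.1, 1.1, -0.2]
gripper_width: 0.0513
```

View pics/e1.png

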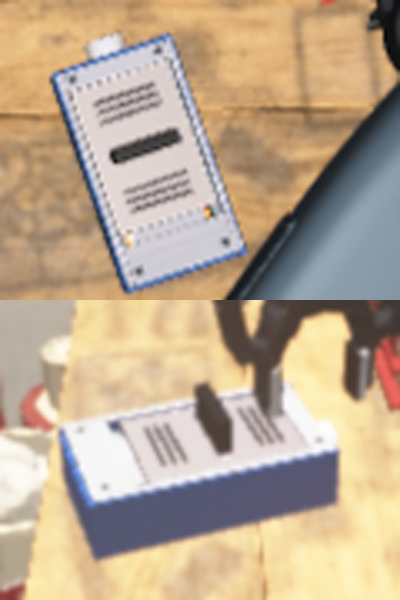

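The lid lies flat in the frame. No tongue shows at the catch end, near (115,70), and the lip runs under the ledge plate at (180,240). Now a numerical check.

Run:
```python
from h import *
import pickle
a,b=pickle.load(open("c3.pkl","rb"))
def cen(d,x,y,w,h,t):
    m=(d["pixels"][y:y+h,x:x+w].max(2)<t).astype(np.uint8);n,l,st,c=cv2.connectedComponentsWithStats(m);i=1+st[1:,4].argmax();print(st[i]);q=np.argwhere(l==i)[:,::-1].astype(np.float32);return c[i]+[x,y],cv2.minAreaRect(q+np.float32([x,y]))
ct,r=cen(a,283,196,30,22,110);cs,_=cen(b,241,196,16,14,110)
M=np.array([[np.cos(HY),np.sin(HY)],[-np.sin(HY),np.cos(HY)]])
for z in(.0,):
  q=onz(a,*r[0],.045+.046);print("handle top in housing mm",M@(q[:2]-HO)*1000,"rect",r)
t,e=two(a,ct,b,cs);print("tri",M@(t[:2]-HO)*1000,t[2],e)
# bystanders: image change top & side
a0,b0=pickle.load(open("c1.pkl","rb"))
for n,d0,d,B in(("can",a0,a,(92,160,45,35)),("driver",a0,a,(90,228,75,20)),("pliers",a0,a,(375,145,30,60)),("tape",a0,a,(372,212,30,30))):
    x,y,w,h=B;print(n,np.abs(d0["pixels"][y:y+h,x:x+w].astype(int)-d["pixels"][y:y+h,x:x+w]).mean())
```

```text
[ 5  5 21 10 90]
[ 3  0 10 14 95]
handle top in housing mm [-2.426   3.0039] rect ((298.0, 205.5), (4.110960483551025, 21.187257766723633), 71.56505584716797)
tri [-2.8203  2.6629] 0.08005287203827305 0.0019162071599485924
can 4.839153439153439
driver 4.067777777777778
pliers 61.330555555555556
tape 60.49
```

```bash
python3 -c "
from h import *
s=env.get_state();print(s['t'],s['wrist_force']);env.sign_off()"
```

```text
19.7 [ 0.168   0.6657 -0.4242]
the job is handed in; nothing more can be done
```

The lid is back on the housing, lying flat and let go, and I handed the job in at 19.7 s. The sign-off gives no verdict.

**How it went:** I gripped the lid by its handle and held it tilted 0.2 rad. I slid the lip under the ledge until it met the buffer, pressed in with no more than about 10 N, and swung the other end down onto the seats. I then followed the spring back until the force reversed by about 3 N at the catch stop, and released.

**Last checks:**
- **Position along the housing:** the arm and the cameras both put the lid about 2.5–3 mm toward the ledge from nominal. That is inside the -4.5 mm limit and fits a bezel screwed on off-centre.
- **Height and tilt:** just before release the arm read the lid's underside at about 45 mm and its tilt at about 0.007 rad.
- **Final picture:** the tongue is hidden under the catch and the lip runs under the ledge.

**Disagreed or not confirmed:**
- **Sideways position:** the cameras gave about +3 mm, while the arm gave about 0. The walls allow only 2.5 mm, so I put the difference down to camera error. Both values are within the 5 mm limit.
- **Tools and can:** the can and screwdriver look unchanged. The arm hid the pliers and tape measure in the last picture, so I couldn't confirm those two. The gripper stayed well above both throughout, and no unexpected force showed.

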